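# Empty the stopper scoop through the waste flap

## Robot

A 6-joint arm with a two-finger parallel gripper is mounted at the origin on the work surface. World frame = base frame: x ahead of the robot, y to its left, z up, the work surface at z = 0. Lengths are in m, angles in rad, forces in N, time in s.
With the tool pointing down it reaches from about 0.3 to 0.875 m from the base axis. Payload 4.2 kg.
Tool frame: the origin (TCP) lies at the very end of the fingers, on their centre line; the grasp point (between the pads) lies grip_depth behind it (grip_depth is the distance from the TCP to the grasp point, in m); z points along the fingers, y is the direction in which the jaws open and shut (so a half turn about z gives the same grasp; the last joint's range is limited). The gripper opens to 85 mm and grips with 20 to 120 N. Pads are 22 mm wide; open, the fingers measure 114 mm over their backs; the gripper's body (76 mm by 85 mm) begins 54 mm behind the grasp point. The pads swing forward as they close: fully open they stand 13 mm farther back than shut.
Start: joints at [1.291, 0.32, 1.565, -0, 1.257, -0.02], TCP at [0.148, 0.556, 0.231] pointing down, gripper open.
Joint ranges: [-3.11, 3.11], [-0.84, 2.01], [0.21, 2.61], [-1.34, 4.49], [0.05, 2.63], [-2.56, 2.56]. Speed limits (rad/s): [2.57, 2.57, 3.14, 3.14, 3.14, 3.14].

## Interface

Orientations are given as a unit quaternion [w, x, y, z].
In Python, from rig import get_state, read_camera, calibration, hand_in, outline_of, landmark_of, grip_depth gives the robot as it stands. The module is installed in compiled form; this text tells all that it offers.
- The arm moves only by the shell command python3 -m creep 'ROWS' [FORCE]. ROWS is JSON, a list that holds one entry, the list of rows, each a list of 7 numbers: the closure, from -1 (fully open) to 1 (shut), then the shift along the world's x, y, z in cm, then the turn, a rotation vector about the world's x, y, z in degrees. A call has 1 to 12 rows; each row shifts and turns the commanded pose from where the row before left it; what a row does not reach is not made up. A row lasts 1/10 s, in which the tool goes at most 50 mm and 8.59 degrees, less where a joint would pass 70% of its speed; a pose out of reach is approached as far as the arm can. A call is refused whole if a number of a shift passes 5 or a number of a turn 8.59, either way. A call with a gripper value outside its range is refused whole. The fingers move at their own pace and stop on an object; FORCE is the grip in N (left out, the last holds). Time passes only in rows, so rows that do not move let the fingers close. It gives the time, the measured TCP pose, the force and the opening at its end, in the units of the state.
- get_state(): the state, without advancing time (a new reading comes with each control period).
- read_camera(name): name is "scene" or "top"; returns (picture, depth): 420x560x3 uint8, red, green, blue; 420x560 float32, m along the optical axis (not along the pixel's ray), 0 where there is no reading.
- calibration(name): a dict with "camera_matrix" (3x3 intrinsics, pixels), "world_to_cam" (4x4, takes a point from world to camera coordinates). Camera axes: x right, y up, looking along -z (the intrinsics and any distortion apply to the point x, -y, -z); pixel columns grow to the right and rows downward; lengths in m; the calibration is good to about 2 mm. A picture is of the moment at which its call begins. calibration takes no time and is no camera call.
- hand_in(): hands the job in, once; it reports no verdict.
Trained networks look in the newest picture that a camera, given by its name, has taken for a name from the list of things; names that differ only in an ending like _2 or _b are one class to them, and where a whole thing is asked for, a point or a joint stands for the part that bears it (a point fixed in the world has none). Each returns a list of dicts, best first, with "confidence" (0 to 1); they miss things now and then, are a little off and sometimes report something else, mostly with a low value. They report only what shows in the picture. A call takes as long as a camera call. They do not tell look-alikes from the thing itself.
- outline_of(thing, camera): "pixels" (420x560 bool, what is visible of it).
- landmark_of(thing, camera): "location" ([x, y, z] in m, in the coordinates of the camera as it stood for that picture, good to about 4 mm: a listed point, or the origin of a listed thing).
The state is a dict: "t": time; "qpos": joint angles; "joint_velocities": joint speeds; "tau": joint torques, N m; "ee_pos": TCP position; "ee_rot": TCP orientation; "wrist_force": force on the tool from outside, world axes, zero at the start; "moment": the same for the moment, N m; "finger_gap": finger opening in m.
Only numpy, scipy, OpenCV 4.12 (cv2) and the standard library are available. Lean on these libraries where they do the work, as an engineer would, in place of code of your own. Each camera call takes 0.05 s, during which the arm holds its last target.

## Task

Empty the scoop of used rubber stoppers into the steel waste station: slide the shutter fully open, behind its neighbour, then push the spring flap in with the scoop's lip (not with the gripper) and tip all three stoppers through it. Draw the scoop out so that the flap springs shut, and set the scoop down upright on the white board where it came from; leave the shutter open and the other things on the bench undisturbed.

Things in the scene. Friction and masses are not known exactly. Their poses are not given: they have to be found in the camera images.
- station: Fixed stainless waste station, 180 mm deep (its x), 300 wide (its y), 185 high. Origin: centre of its underside; x points level from front to back, the way one pours; z up. Front wall at x = -90 mm, 100 mm high; from its top a 45 degree face rises to x = -5, z = 185 mm, then a flat top. Flap opening: y 20 to 130 mm, the whole length of the face. The y < 0 half is closed by a fixed white panel.
- station_sill (a point): Lower edge of the flap opening, at its mid-width: top of the front wall (station x = -90, y = 75.5, z = 100 mm). Axes as the station's. Along the face's lower and upper edges run track rails standing 26 mm square out of it: the lower rail's outer edge is at station x = -110, z = 119 mm, the upper rail's at x = -21, z = 206 mm. Inside, under the flap, is an empty bin.
- shutter (a joint): White shutter panel, 140 mm wide, in the inner track 11 mm out of the face, over the flap. Slides level toward the station's -y, behind the fixed white panel (its neighbour, in the outer track); m, 0 closed, 0.118 fully open, starts at 0 to 0.02. Friction about 2 N; it stays where it is left.
- shutter_pull (a point): Pull of the shutter: black tab on its outermost (+y) edge, 12 mm thick along y, 36 mm along the slope, standing 55 mm square out of the panel, so leaning 45 degrees to the front. This point is mid-thickness, 18 mm short of its outer end; it moves with the shutter (station y = 139 mm when closed). The space on its +y side is free: closed fingers from above can push it to -y. Axes as the station's.
- flap (a joint): Dark steel spring flap, 105 mm wide, 117 mm from hinge to free edge, lying in the 45 degree face when shut. Hinged at its upper edge (station x = -5, z = 185 mm), swings inward and down; rad, 0 shut, 0.79 hanging vertical, at most 1.15. A spring shuts it: 0.09 N m to start, 0.2 N m at 0.8 rad, that is 2 to 6 N at the lip.
- flap_middle (a point): Middle of the flap, 60 mm down from the hinge (shut: station x = -47, y = 75.5, z = 143 mm); moves with it.
- board: Fixed white board 280 x 160 x 6 mm lying on the bench. Origin: centre of its underside.
- scoop_middle (a point): Steel scoop (about 0.22 kg), 190 mm long, 66 wide. This point: mid-length, 17 mm above its underside; x points to the lip, z up. Pan from x = -25 to +95 mm: floor 4 mm thick, side and back walls up to 34 mm over the underside, 3 mm thick, front open. Behind the pan stands the handle. The stoppers lie loose on the floor and slide out once it tilts 25 to 36 degrees lip down.
- scoop_grip (a point): Grip point on the scoop's handle: a flat upright plate 14 mm thick (scoop y), 56 mm long (x), reaching 64 mm above the underside. This point: mid-length, mid-thickness, 42 mm above the underside, 60 mm behind scoop_middle. Axes as scoop_middle. The plate can be pinched with the tool leaned forward or back along the scoop.
- scoop_lip (a point): Middle of the scoop's open front edge, on the floor's upper side: 155 mm ahead of and 38 mm below scoop_grip in the scoop's axes.
- stopper1_center (a point): Black rubber stopper, 22 mm across, 13 mm high, 12 g; this point at its centre.
- stopper2_center (a point): Black rubber stopper, 22 mm across, 13 mm high, 12 g; this point at its centre.
- stopper3_center (a point): Black rubber stopper, 22 mm across, 13 mm high, 12 g; this point at its centre.
- sample_bottle: Bystander (120 mm glass bottle), to be left alone; origin: about the middle of its underside.
- reagent_jar: Bystander (75 mm amber jar), to be left alone; origin: about the middle of its underside.
- beaker: Bystander (85 mm glass beaker), to be left alone; origin: about the middle of its underside.
- spatula: Bystander (170 mm flat spatula), to be left alone; origin: about the middle of its underside.
- stopper_case: Bystander (90 x 60 x 35 mm grey case), to be left alone; origin: about the middle of its underside.
- pipe_clamp: Bystander (steel pipe clamp), to be left alone; origin: about the middle of its underside.
Things that resemble listed ones, but are neither listed nor needed, are in the scene too. What is meant by the part that bears scoop_middle is not blue, and is the smaller of those in its own colour.

How it is judged:
By the outcome, as a careful person would: the job done as asked, in the order asked, and still so for the second after the job is handed in, with the robot touching nothing.
It also fails if it takes over 69 s, if anything falls off the work surface, if the arm or the gripper's body presses on something with over 40 N, if the wrist force passes 120 N, or if a joint passes its speed limit or range.

## Working session

There is one attempt and no reset: what is moved stays moved. The work goes in short steps, Python scripts to look and compute and a shell command to move; the robot and the scene stay as the last step left them, time stands still between calls to the robot, and variables do not carry over. Pictures are saved under pics/ and viewed, and the job is handed in when it is done.

```bash
mkdir -p pics; ls
cat > h.py <<'E'
import numpy as np,cv2
from rig import *
def snap(name,fn):
    p,d=read_camera(name); cv2.imwrite('pics/'+fn,p[:,:,::-1]); np.savez('pics/'+fn+'.npz',p=p,d=d); return p,d
def c2w(name,x):
    T=np.array(calibration(name)["world_to_cam"]); return (np.linalg.inv(T)@np.r_[x,1])[:3]
def px(name,w):
    c=calibration(name);T=np.array(c["world_to_cam"]);v=T@np.r_[w,1];K=np.array(c["camera_matrix"])
    q=K@np.array([v[0],-v[1],-v[2]]);return q[:2]/q[2]
def cloud(name,d):
    c=calibration(name);T=np.linalg.inv(np.array(c["world_to_cam"]));K=np.array(c["camera_matrix"])
    v,u=np.mgrid[:d.shape[0],:d.shape[1]]
    X=(u-K[0,2])/K[0,0]*d;Y=(v-K[1,2])/K[1,1]*d
    P=np.stack([X,-Y,-d,np.ones_like(d)],-1)
    return (P@T.T)[...,:3]
E
python3 - <<'E'
from h import *
snap('scene','s0.png');snap('top','t0.png')
print(get_state());print(grip_depth)
for c in('scene','top'):print(calibration(c))
E
```

```text
pics
{'t': 0.1, 'qpos': array([ 1.29095616e+00,  3.20227362e-01,  1.56554282e+00, -2.16962414e-05,
        1.25741892e+00, -2.00273156e-02]), 'joint_velocities': array([ 8.93669000e-04, -3.10570769e-03, -4.27560666e-03, -2.08485932e-04,
       -3.04592173e-05,  8.40077560e-04]), 'tau': array([ 1.31889585e-03, -4.16407585e+01, -2.34703946e+01, -6.21410959e-05,
        4.94037711e-03, -1.25262369e-05]), 'ee_pos': array([0.14762035, 0.55528661, 0.23057221]), 'ee_rot': array([-1.09031256e-04,  1.29537990e-01,  9.91574138e-01, -7.90808627e-04]), 'wrist_force': array([ 0.18600416,  0.31336845, -0.45999424]), 'moment': array([-0.02010272, -0.01566409,  0.01325126]), 'finger_gap': 0.0854747478949737}
0.0187
{'camera_matrix': array([[431.6964864 ,   0.        , 285.70815527],
       [  0.        , 431.6964864 , 209.31939651],
       [  0.        ,   0.        ,   1.        ]]), 'world_to_cam': array([[-0.70295672,  0.7111709 , -0.0093701 ,  0.21354656],
       [-0.40686019, -0.39128513,  0.82544578,  0.13067854],
       [ 0.58336663,  0.58406498,  0.56440364, -1.53311191],
       [ 0.        ,  0.        ,  0.        ,  1.        ]])}
{'camera_matrix': array([[480.77533651,   0.        , 279.43185964],
       [  0.        , 480.77533651, 221.22975784],
       [  0.        ,   0.        ,   1.        ]]), 'world_to_cam': array([[ 0.02384622, -0.99970737, -0.0040654 ,  0.15095733],
       [ 0.99296571,  0.02321326,  0.11610446, -0.45965006],
       [-0.11597612, -0.00680546,  0.99322869, -1.61974087],
       [ 0.        ,  0.        ,  0.        ,  1.        ]])}
```

View pics/s0.png

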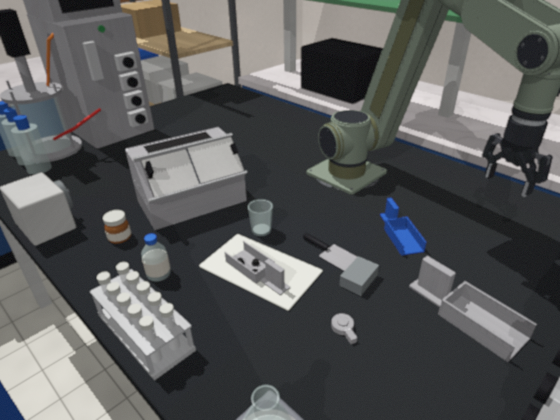

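View pics/t0.png

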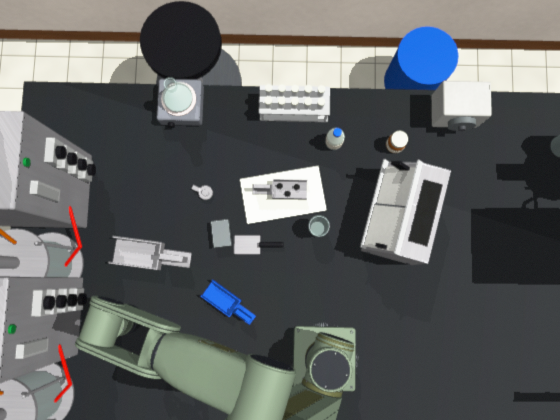

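Run:
```python
from h import *
for c in('scene','top'):
  for n in ['station','station_sill','shutter_pull','flap_middle','board','scoop_middle','scoop_grip','scoop_lip','stopper1_center','beaker','sample_bottle','reagent_jar','spatula','stopper_case','pipe_clamp']:
    for r in landmark_of(n,c):
      w=c2w(c,r['location']);print(c,n,round(r['confidence'],2),w.round(3),px(c,w).round())
print(get_state()['t'])
```

```text
scene station 0.62 [ 0.491 -0.249 -0.002] [190. 201.]
scene station_sill 0.75 [ 0.58  -0.173  0.098] [175. 194.]
scene shutter_pull 0.93 [ 0.627 -0.203  0.186] [149. 169.]
scene board 0.82 [ 0.553  0.149 -0.006] [259. 270.]
scene board 0.57 [ 0.436  0.028 -0.001] [261. 229.]
scene scoop_middle 0.83 [0.567 0.171 0.02 ] [261. 269.]
scene scoop_middle 0.8 [0.175 0.326 0.019] [399. 228.]
scene scoop_middle 0.56 [0.333 0.603 0.025] [467. 307.]
scene scoop_grip 0.96 [0.32  0.513 0.06 ] [436. 273.]
scene scoop_grip 0.86 [0.57  0.226 0.046] [275. 272.]
scene scoop_lip 0.69 [0.225 0.4   0.008] [412. 250.]
scene scoop_lip 0.68 [0.565 0.072 0.013] [236. 253.]
scene scoop_lip 0.67 [0.342 0.731 0.005] [521. 348.]
scene beaker 0.89 [ 0.438  0.029 -0.001] [260. 230.]
scene beaker 0.67 [0.557 0.138 0.017] [255. 262.]
scene sample_bottle 0.69 [ 0.749 -0.018 -0.002] [159. 275.]
scene reagent_jar 0.67 [ 0.743 -0.237 -0.002] [119. 237.]
scene reagent_jar 0.27 [0.557 0.135 0.019] [254. 260.]
scene spatula 0.91 [ 0.379  0.237 -0.002] [328. 253.]
scene spatula 0.15 [0.55  0.149 0.   ] [260. 267.]
scene sto
[... 620 characters left out ...]
048] [262. 188.]
top scoop_grip 0.72 [0.413 0.365 0.006] [220. 233.]
top scoop_grip 0.56 [0.139 0.277 0.043] [242. 315.]
top scoop_lip 0.79 [0.344 0.729 0.008] [114. 250.]
top scoop_lip 0.66 [0.57  0.069 0.008] [307. 190.]
top stopper1_center 0.55 [0.581 0.165 0.02 ] [279. 186.]
top beaker 0.9 [ 0.437  0.03  -0.001] [317. 229.]
top beaker 0.5 [ 0.553  0.424 -0.002] [206. 193.]
top beaker 0.46 [0.558 0.153 0.001] [283. 193.]
top sample_bottle 0.52 [ 0.749 -0.023  0.001] [333. 141.]
top reagent_jar 0.77 [ 0.74  -0.236  0.001] [394. 145.]
top spatula 0.65 [0.378 0.232 0.001] [259. 244.]
top stopper_case 0.62 [0.413 0.361 0.002] [222. 233.]
top pipe_clamp 0.54 [0.552 0.426 0.001] [205. 193.]
1.6
```

Run:
```python
from h import *
z=np.load('pics/t0.png.npz');p=z['p'];d=z['d']
zs=np.load('pics/s0.png.npz')
a=cv2.resize(p[140:280,350:470],None,fx=3.3,fy=3.3,interpolation=3)
b=cv2.resize(p[160:225,235:335],None,fx=4,fy=4,interpolation=3)
s=cv2.resize(zs['p'][115:310,110:330],None,fx=1.7,fy=1.7,interpolation=3)
W=np.zeros((600,800,3),np.uint8)
W[:b.shape[0],:b.shape[1]]=b; W[262:262+s.shape[0],:s.shape[1]]=s; W[:a.shape[0],402:402+a.shape[1]]=a[:,:398]
cv2.imwrite('pics/c0.png',W[:,:,::-1])
for nm,zz in(('top',z),('scene',zs)):
  P=cloud(nm,zz['d'])
  Q=P.reshape(-1,3)
  m=(abs(Q[:,0]-.5)<.25)&(abs(Q[:,1]+.26)<.2)
  t=Q[m&(Q[:,2]>.178)&(Q[:,2]<.192)]
  print(nm,len(t),t.min(0),t.max(0),t[:,2].mean())
  print(cv2.minAreaRect(t[:,:2].astype(np.float32)))
  # board & scoop
  m=(abs(Q[:,0]-.56)<.12)&(abs(Q[:,1]-.15)<.16)
  for lo,hi in((.003,.009),(.03,.048),(.05,.08)):
    t=Q[m&(Q[:,2]>lo)&(Q[:,2]<hi)]; print(lo,len(t),t.mean(0).round(4),cv2.minAreaRect(t[:,:2].astype(np.float32)))
```

```text
top 2886 [ 0.31942309 -0.36945781  0.17802367] [ 0.63492567 -0.13874271  0.19198985] 0.1871904255216659
((0.4871824383735657, -0.2428838014602661), (0.18677592277526855, 0.30125391483306885), 75.83651733398438)
0.003 2271 [0.5537 0.1502 0.0059] ((0.5601670742034912, 0.15014156699180603), (0.2395324856042862, 0.3199161887168884), 0.11285978555679321)
0.03 154 [0.5509 0.1316 0.0381] ((0.5444505214691162, 0.1015249490737915), (0.2744516432285309, 0.1251160204410553), 58.4738883972168)
0.05 125 [0.5321 0.1597 0.0673] ((0.509960949420929, 0.12587307393550873), (0.2813962399959564, 0.04203622788190842), 58.742488861083984)
scene 1630 [ 0.32216861 -0.36947556  0.17800398] [ 0.63720673 -0.13848833  0.19197942] 0.1865182537966213
((0.4880325198173523, -0.24349094927310944), (0.19069167971611023, 0.30160608887672424), 76.04204559326172)
0.003 2972 [0.5573 0.1674 0.0053] ((0.5543352365493774, 0.15457803010940552), (0.3032880127429962, 0.21888165175914764), 87.78649139404297)
0.03 450 [0.5533 0.1429 0.0373] ((0.5530444979667664, 0.11444962024688721), (0.25941506028175354, 0.13144540786743164), 57.01933288574219)
0.05 359 [0.5205 0.1421 0.0645] ((0.5057753920555115, 0.1283469796180725), (0.2876158058643341, 0.0502227358520031), 59.56858444213867)
```

View pics/c0.png

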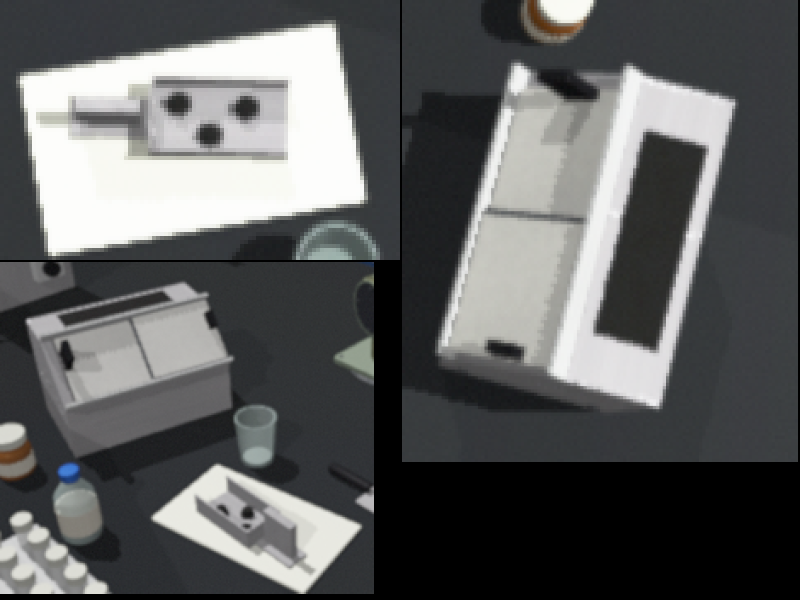

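Run:
```python
from h import *
for nm,f in(('top','t0'),('scene','s0')):
  z=np.load(f'pics/{f}.png.npz');P=cloud(nm,z['d']);Q=P.reshape(-1,3)
  m=(abs(Q[:,0]-.57)<.055)&(abs(Q[:,1]-.16)<.12)
  for lo,hi in((.008,.014),(.032,.043),(.055,.076)):
    t=Q[m&(Q[:,2]>lo)&(Q[:,2]<hi)]
    print(nm,lo,len(t),t.min(0).round(4),t.max(0).round(4),t.mean(0).round(4),cv2.minAreaRect(t[:,:2].astype(np.float32)))
  t=Q[m&(Q[:,2]>.055)&(Q[:,2]<.076)]
  print(np.polyfit(t[:,1],t[:,0],1))
```

```text
top 0.008 706 [0.5152 0.04   0.008 ] [0.6249 0.279  0.014 ] [0.5677 0.1535 0.0105] ((0.5700256824493408, 0.15954221785068512), (0.10978038609027863, 0.23876221477985382), 0.1750674694776535)
top 0.032 96 [0.5341 0.0705 0.0321] [0.6025 0.2482 0.0429] [0.572  0.148  0.0376] ((0.5681880712509155, 0.15919959545135498), (0.06732874363660812, 0.1782209277153015), 0.8771936297416687)
top 0.055 73 [0.5613 0.1991 0.0562] [0.5778 0.2504 0.0748] [0.5683 0.225  0.0688] ((0.5694452524185181, 0.2247597724199295), (0.016526807099580765, 0.05098003149032593), 1.026055097579956)
[0.02839271 0.56189262]
scene 0.008 437 [0.5359 0.0426 0.008 ] [0.6238 0.2785 0.014 ] [0.5702 0.1549 0.01  ] ((0.580139696598053, 0.1608041375875473), (0.08615531772375107, 0.23634588718414307), 0.583629846572876)
scene 0.032 279 [0.5356 0.0697 0.0321] [0.6049 0.2536 0.0429] [0.5745 0.1599 0.0371] ((0.5703892707824707, 0.16175155341625214), (0.18369761109352112, 0.0693233385682106), 89.68707275390625)
scene 0.055 162 [0.5624 0.1978 0.0554] [0.5792 0.2542 0.0714] [0.5733 0.2288 0.0654] ((0.5712056756019592, 0.22604840993881226), (0.016523396596312523, 0.0564560666680336), 1.582707405090332)
[-0.00607026  0.5747046 ]
```

Scoop candidates in the top image are the blue scoop (228,300), the large steel scoop (150,254) and the small steel scoop on the board (280,188). The crop shows the small one, with three stoppers in it, so I choose that. The shutter tab is the black one at top (397,165). The tab at (381,245) belongs to the fixed panel.

```bash
python3 -m creep '[[[1,2,-3,4,0,0,-8],[1,2.7,-4,0.5,0,0,-8],[1,2.7,-4,0.5,0,0,-8],[1,2.7,-4,0,0,0,-8],[1,2.7,-4,0,0,0,-8],[1,2.7,-4,0,0,0,-8],[1,2.7,-4,0,0,0,-8],[1,2.7,-4,0,0,0,-8],[1,2.7,-4,0,0,0,-8],[1,2.7,-4,0,0,0,-8],[1,2.7,-4,0,0,0,-8],[1,2.7,-4,0,0,0,-1]]]' 60; python3 -c "
from h import *
s=get_state();print(s)"
```

```text
t: 2.8
ee_pos: [0.4641, 0.086, 0.2788]
ee_rot: [0.0, 0.788, 0.615, 0.0]
wrist_force: [0.4, 0.3, 0.5]
finger_gap: -0.0001
{'t': 2.8, 'qpos': array([1.58721415e-01, 1.26398052e-01, 1.70121417e+00, 1.90880282e-04,
       1.31296581e+00, 4.04039546e-01]), 'joint_velocities': array([-0.96072204,  0.29130782, -0.33930302,  0.00699835,  0.04046379,
       -0.84662677]), 'tau': array([  3.68015684, -34.13163185, -22.33807504,  -0.18711819,
         0.21177082,   1.07550133]), 'ee_pos': array([0.46409138, 0.085992  , 0.27878659]), 'ee_rot': array([1.64185119e-04, 7.88324722e-01, 6.15259186e-01, 4.88803283e-04]), 'wrist_force': array([0.35950223, 0.31580491, 0.51776253]), 'moment': array([ 0.01221339, -0.01917031, -0.00038715]), 'finger_gap': -8.915328986795716e-05}
```

```bash
python3 -m creep '[[[1,2.9,-3.5,0,0,0,0],[1,2.9,-3.5,0,0,0,0],[1,2.9,-3.5,0,0,0,0],[1,2.9,-3.5,0,0,0,0],[1,2.4,-3.5,0,0,0,0],[1,2.2,-3.6,0,0,0,0],[1,1.9,-4,0,0,0,0],[1,1.5,-4,0,0,0,0],[1,0,0,0,0,0,0]]]' 60
python3 - <<'E'
from h import *
snap('top','t1.png');snap('scene','s1.png')
for c in('top','scene'):
  for r in landmark_of('shutter_pull',c): print(c2w(c,r['location']),r['confidence'])
E
```

```text
t: 3.7
ee_pos: [0.6603, -0.2083, 0.2767]
ee_rot: [0.001, 0.789, 0.615, -0.001]
wrist_force: [0.3, 0.2, 1.1]
finger_gap: -0.0
[ 0.62663006 -0.20061441  0.18590856] 0.93
[ 0.62746695 -0.20769511  0.18758927] 0.56
```

View pics/s1.png

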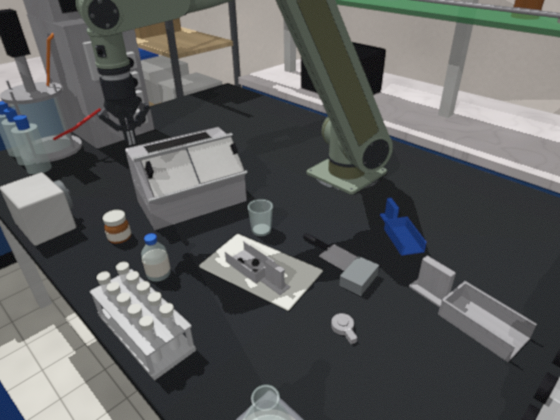

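```bash
python3 -m creep '[[[1,0,0,-4,0,0,0],[1,0,0,-4,0,0,0],[1,0,0,-2.6,0,0,0],[1,0,0,0,0,0,0],[1,-0.97,0.24,0,0,0,0],[1,-0.97,0.24,0,0,0,0],[1,-0.97,0.25,0,0,0,0],[1,-0.97,0.24,0,0,0,0],[1,-0.97,0.25,0,0,0,0]]]' 60
```

```text
t: 4.8
ee_pos: [0.6106, -0.1909, 0.174]
ee_rot: [0.001, 0.787, 0.616, 0.001]
wrist_force: [3.3, -0.4, 2.1]
finger_gap: 0.0001
```

```bash
python3 -m creep '[[[1,-0.97,0.24,0,0,0,0],[1,-0.97,0.24,0,0,0,0],[1,-0.97,0.25,0,0,0,0],[1,-0.97,0.24,0,0,0,0],[1,-0.97,0.25,0,0,0,0],[1,-0.5,0.12,0,0,0,0],[1,0,0,0,0,0,0]]]' 60
python3 - <<'E'
from h import *
snap('top','t2.png');snap('scene','s2.png')
for c in('top','scene'):
  for r in landmark_of('shutter_pull',c): print(c2w(c,r['location']),r['confidence'])
E
```

```text
t: 5.5
ee_pos: [0.5557, -0.1772, 0.1722]
ee_rot: [-0.001, 0.787, 0.616, -0.001]
wrist_force: [0.2, 0.4, -0.5]
finger_gap: -0.0002
[ 0.53042389 -0.17909281  0.18358165] 0.42
[ 0.57166199 -0.21614563  0.14062123] 0.17
[ 0.53706849 -0.1786791   0.18561943] 0.83
[ 0.56807123 -0.21675354  0.14602363] 0.44
```

View pics/s2.png

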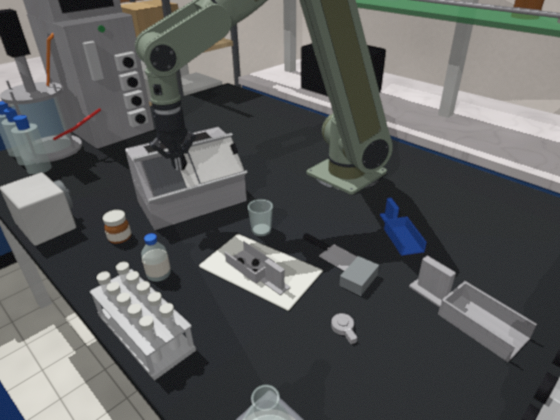

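```bash
python3 -m creep '[[[1,-0.5,0.12,0,0,0,0],[1,-0.4,0.1,0,0,0,0],[1,0,0,0,0,0,0]]]' 60;  python3 -m creep '[[[1,-0.3,0.08,0,0,0,0],[1,0,0,0,0,0,0]]]' 60
```

```text
t: 6.0
ee_pos: [0.5478, -0.1752, 0.1723]
ee_rot: [-0.0, 0.787, 0.616, -0.0]
wrist_force: [0.9, -0.0, -0.8]
finger_gap: -0.0002
t: 6.2
ee_pos: [0.5478, -0.1752, 0.1726]
ee_rot: [0.003, 0.787, 0.616, 0.002]
wrist_force: [8.6, -2.1, -6.0]
finger_gap: -0.0
```

```bash
python3 -m creep '[[[1,1.5,-0.38,0,0,0,0],[1,0,0,4,0,0,0],[1,0,0,4,0,0,0],[1,0,0,4,0,0,7],[-0.3,0.2,4.7,0,0,0,7],[-0.3,0.2,4.7,0,0,0,0],[-0.3,0.2,4.7,0,-5,0,0],[-0.3,0.2,4.7,0,-5,0,0],[-0.3,0.2,4.7,0,-5,0,0],[-0.3,0,4.7,0,-5,0,0],[-0.3,0,4.7,0,-5,0,0],[-0.3,0,4.7,0,0,0,0]]]' 60; python3 -m creep '[[[-0.3,0,4.7,-3,0,0,0],[-0.3,0,0,-4,0,0,0],[-0.3,0,0,-4,0,0,0],[-0.3,0,0,-4,0,0,0],[-0.3,0,0,0,0,0,0]]]' 60
python3 - <<'E'
from h import *
from scipy.spatial.transform import Rotation as R
s=get_state();q=s['ee_rot'];print(s['qpos'].round(3),R.from_quat(np.r_[q[1:],q[0]]).as_matrix().round(3))
snap('top','t3.png');snap('scene','s3.png')
for c in('top','scene'):
  for n in('shutter_pull','flap_middle','scoop_grip','scoop_middle'):
    for r in landmark_of(n,c): print(c,n,c2w(c,r['location']).round(4),r['confidence'])
E
```

```text
t: 7.4
ee_pos: [0.5688, 0.2012, 0.2911]
ee_rot: [0.153, 0.688, 0.692, -0.155]
wrist_force: [0.3, 0.3, -0.3]
finger_gap: 0.0554
t: 7.9
ee_pos: [0.5669, 0.2382, 0.1402]
ee_rot: [0.151, 0.688, 0.691, -0.159]
wrist_force: [-0.8, -0.8, -0.0]
finger_gap: 0.0554
[ 0.564  0.573  1.464 -0.372  1.376  0.683] [[-0.007  1.    -0.01 ]
 [ 0.904  0.002 -0.428]
 [-0.428 -0.012 -0.904]]
top shutter_pull [ 0.5222 -0.1765  0.1855] 0.83
top shutter_pull [0.568  0.2252 0.0484] 0.61
top flap_middle [ 0.5709 -0.2184  0.1416] 0.77
top scoop_grip [0.5692 0.2234 0.0542] 0.78
top scoop_grip [0.3283 0.5163 0.057 ] 0.62
top scoop_grip [0.5556 0.1352 0.0171] 0.23
top scoop_middle [0.5718 0.1642 0.0294] 0.77
top scoop_middle [ 0.5216 -0.1787  0.1849] 0.66
top scoop_middle [0.3303 0.6009 0.0217] 0.59
top scoop_middle [ 7.496e-01 -2.240e-02 -4.000e-04] 0.22
scene shutter_pull [ 0.5265 -0.1794  0.1864] 0.83
scene shutter_pull [ 0.4872 -0.2463  0.0005] 0.18
scene flap_middle [ 0.5701 -0.219   0.1467] 0.66
scene scoop_grip [0.1394 0.2707 0.0393] 0.82
scene scoop_grip [0.322  0.5145 0.0589] 0.68
scene scoop_grip [0.5714 0.2259 0.0471] 0.63
scene scoop_grip [ 0.5816 -0.174   0.1015] 0.63
scene scoop_middle [0.1741 0.3245 0.0165] 0.64
scene scoop_middle [0.5666 0.1663 0.0218] 0.56
```

View pics/s3.png

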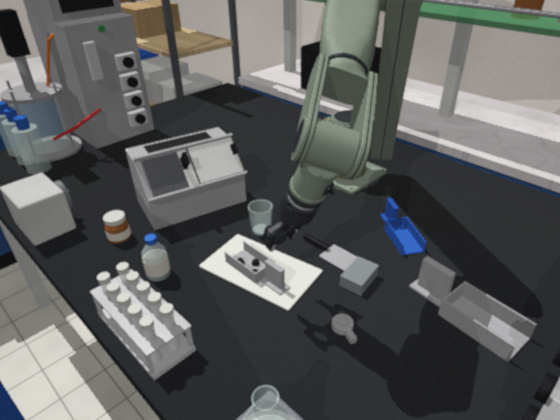

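View pics/t3.png

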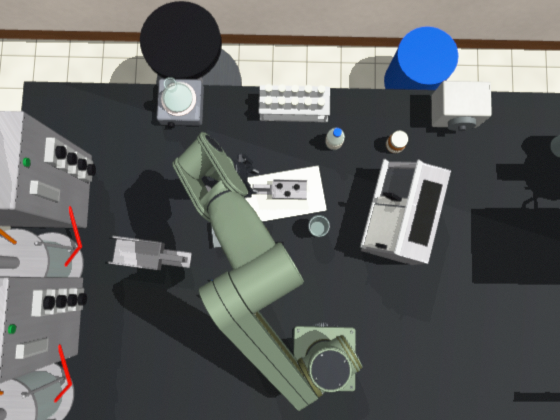

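```bash
python3 -m creep '[[[-0.3,0.2,-0.7,-3,0,0,0],[-0.3,0,-0.7,-3,0,0,0],[-0.3,0,-0.6,-2.5,0,0,0],[-0.3,0,0,0,0,0,0]]]' 60
python3 - <<'E'
from h import *
snap('scene','s4.png')
p=np.load('pics/s4.png.npz')['p'];cv2.imwrite('pics/c4.png',cv2.resize(p[190:310,180:340],None,fx=4.5,fy=4.5,interpolation=3)[:,:,::-1])
E
```

```text
t: 8.8
ee_pos: [0.5702, 0.2181, 0.0577]
ee_rot: [0.152, 0.689, 0.691, -0.157]
wrist_force: [-0.1, 0.1, 0.3]
finger_gap: 0.0556
```

View pics/c4.png

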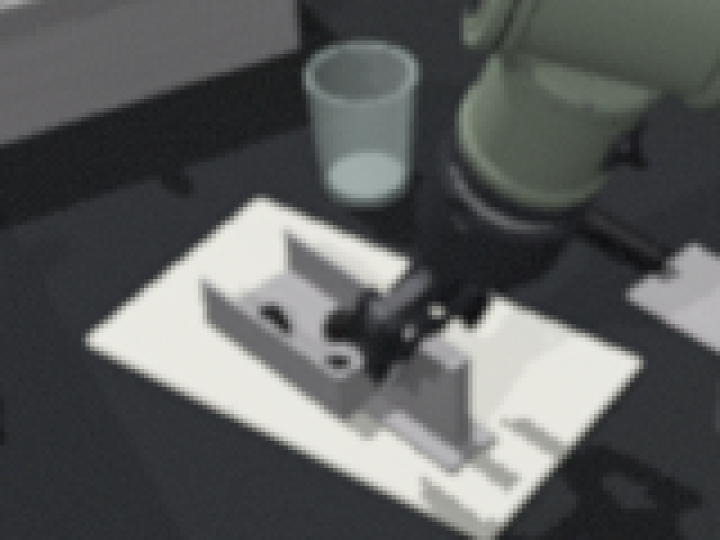

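Run:
```python
from h import *
f=lambda w:(px('scene',w)-[180,190])*4.5
for w in ([.57,.218,.058],[.598,.218,.058],[.542,.218,.058],[.5695,.2255,.070],[.5695,.1975,.07],[.5695,.2535,.07]): print(w,f(w).round())
```

```text
[0.57, 0.218, 0.058] [415. 346.]
[0.598, 0.218, 0.058] [376. 372.]
[0.542, 0.218, 0.058] [452. 321.]
[0.5695, 0.2255, 0.07] [425. 335.]
[0.5695, 0.1975, 0.07] [388. 311.]
[0.5695, 0.2535, 0.07] [462. 360.]
```

```bash
python3 -m creep '[[[-0.3,0,0,-1.4,0,0,0],[-0.3,0,0,-1.2,0,0,0],[-0.3,0,0,0,0,0,0],[0.4,0,0,0,0,0,0],[1,0,0,0,0,0,0],[1,0,0,0,0,0,0],[1,0,0,0,0,0,0],[1,0,0,0,0,0,0],[1,0,0,0,0,0,0]]]' 110
```

```text
t: 9.75
ee_pos: [0.5725, 0.22, 0.0353]
ee_rot: [0.153, 0.69, 0.691, -0.153]
wrist_force: [-1.5, -0.4, 6.4]
finger_gap: 0.0125
```

```bash
python3 -m creep '[[[1,0,0,0.5,0,0,0],[1,0,0,1,0,0,0],[1,0,0,1.5,0,0,0],[1,0,0,2,0,0,0],[1,0,0,0,0,0,0]]]' 110;  python3 - <<'E'
from h import *
snap('scene','s5.png')
p=np.load('pics/s5.png.npz')['p'];cv2.imwrite('pics/c5.png',cv2.resize(p[190:310,180:340],None,fx=4.5,fy=4.5,interpolation=3)[:,:,::-1])
for n in('scoop_grip','scoop_middle','scoop_lip'):
    for r in landmark_of(n,'scene'): print(n,c2w('scene',r['location']).round(4),r['confidence'])
E
```

```text
t: 10.25
ee_pos: [0.5741, 0.2207, 0.0879]
ee_rot: [0.154, 0.69, 0.691, -0.15]
wrist_force: [0.8, -0.1, -2.7]
finger_gap: 0.0127
scoop_grip [0.5742 0.2263 0.1009] 0.95
scoop_grip [0.3233 0.5145 0.058 ] 0.94
scoop_grip [0.1371 0.2699 0.0414] 0.6
scoop_middle [0.5738 0.1695 0.0729] 0.83
scoop_middle [0.3302 0.6029 0.0223] 0.74
scoop_middle [0.1729 0.3284 0.0175] 0.56
scoop_lip [0.222  0.4024 0.0051] 0.98
scoop_lip [0.5692 0.0732 0.065 ] 0.85
scoop_lip [0.3417 0.7309 0.0026] 0.85
```

View pics/c5.png

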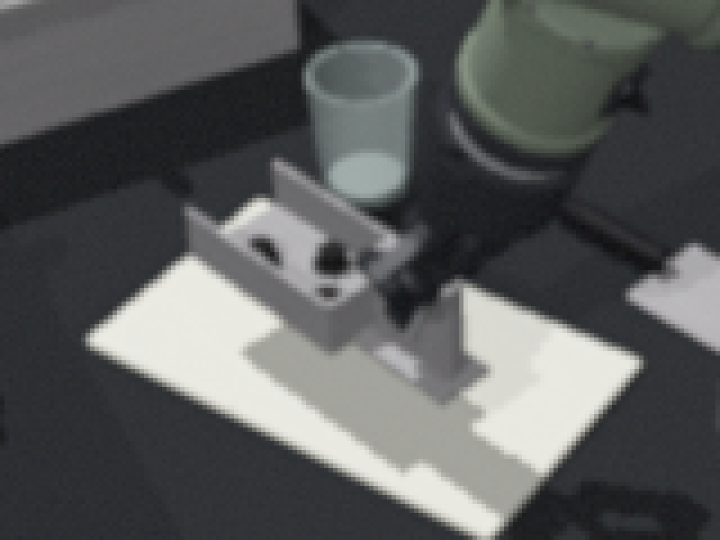

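```bash
python3 -m creep '[[[1,0,0,1,0,0,0],[1,0,0,2.5,0,0,0],[1,0,0,3.5,0,0,0],[1,0,0,3.5,0,0,0],[1,0,0,2.5,0,0,0],[1,0,0,1.5,0,0,0],[1,0.3,-1,0.7,0,0,0],[1,0.5,-2,0,0,0,-2.7],[1,0.5,-2.5,0,0,0,-2.7],[1,0.5,-2.5,0,0,0,-2.7],[1,0.5,-2.5,0,0,0,-2.7],[1,0.5,-2.5,0,0,0,-2.7]]]' 110; python3 -m creep '[[[1,0.5,-2.5,0,0,0,0],[1,0.5,-2,0,0,0,0],[1,0.5,-1.5,0,0,0,0],[1,0.2,-0.5,0,0,0,0],[1,0,0,0,0,0,0],[1,0,0,0,0,0,0]]]' 110
python3 - <<'E'
from h import *
from scipy.spatial.transform import Rotation as R
s=get_state();q=s['ee_rot'];print(s['qpos'].round(3),R.from_quat(np.r_[q[1:],q[0]]).as_matrix().round(3))
snap('top','t6.png');snap('scene','s6.png')
for c in('top','scene'):
  for n in('scoop_grip','scoop_middle','scoop_lip'):
    for r in landmark_of(n,c): print(c,n,c2w(c,r['location']).round(4),r['confidence'])
E
```

```text
t: 11.65
ee_pos: [0.5998, 0.0879, 0.235]
ee_rot: [0.133, 0.766, 0.604, -0.172]
wrist_force: [-0.9, 0.1, -2.0]
finger_gap: 0.0124
t: 12.25
ee_pos: [0.6171, 0.0255, 0.2362]
ee_rot: [0.133, 0.766, 0.605, -0.17]
wrist_force: [0.0, 0.6, -3.0]
finger_gap: 0.0131
[ 0.219  0.481  1.373 -0.39   1.497  0.522] [[ 0.209  0.973 -0.099]
 [ 0.882 -0.231 -0.411]
 [-0.422 -0.002 -0.906]]
top scoop_grip [0.612  0.0308 0.2514] 0.94
top scoop_grip [0.3248 0.5193 0.0539] 0.84
top scoop_grip [0.1388 0.2757 0.0389] 0.62
top scoop_middle [ 0.6073 -0.0292  0.228 ] 0.96
top scoop_middle [0.332  0.5983 0.0244] 0.91
top scoop_middle [0.1717 0.3242 0.016 ] 0.67
top scoop_lip [ 0.5828 -0.1184  0.2076] 0.85
top scoop_lip [ 0.4887 -0.2468  0.0016] 0.7
top scoop_lip [0.2257 0.4039 0.007 ] 0.65
top scoop_lip [0.3402 0.7289 0.0061] 0.64
scene scoop_grip [0.3223 0.5156 0.0623] 0.96
scene scoop_grip [0.1402 0.2721 0.0409] 0.9
scene scoop_grip [0.62   0.0309 0.2512] 0.65
scene scoop_grip [ 0.741  -0.2379 -0.0017] 0.16
scene scoop_middle [0.3303 0.6039 0.0258] 0.87
scene scoop_middle [0.1744 0.3286 0.016 ] 0.8
scene scoop_lip [ 0.5769 -0.1192  0.2126] 0.91
scene scoop_lip [0.2247 0.4005 0.0087] 0.9
scene scoop_lip [0.3391 0.7305 0.0043] 0.66
```

View pics/s6.png

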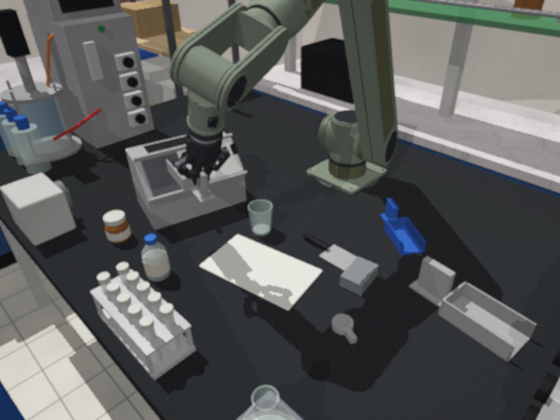

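View pics/t6.png

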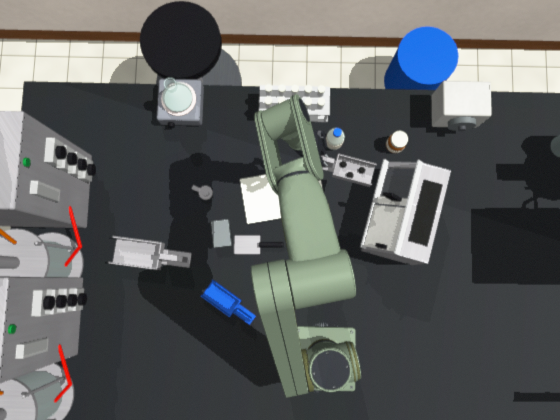

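```bash
cat > w.py <<'E'
import numpy as np
C=np.array([.487,-.245]);xs=np.array([-.2436,-.9699]);ys=np.array([.9699,-.2436])
def tcp(lx,lz,t,y=77,a=148,b=24):
    t=np.radians(t);f=np.array([np.cos(t),-np.sin(t)]);u=np.array([np.sin(t),np.cos(t)])
    p=np.array([lx,lz])-a*f+b*u
    return np.r_[C+xs*p[0]/1e3+ys*y/1e3,p[1]/1e3]
E
python3 - <<'E'
from w import *
W=[(-125,165,18),(-118,138,18),(-90,129,18),(-62,120,18),(-37,112,18),(-34,104,25),(-32,97,31),(-33,91,37),(-34,86,43),(-34,81,49),(-34,77,55)]
prev=np.array([.6171,.0255,.2362])
for w in W:
    p=tcp(*w);print(w,p.round(4),((p-prev)*100).round(2));prev=p
E
```

```text
(-125, 165, 18) [ 0.6246 -0.0132  0.2336] [ 0.75 -3.87 -0.26]
(-118, 138, 18) [ 0.6229 -0.02    0.2066] [-0.17 -0.68 -2.7 ]
(-90, 129, 18) [ 0.6161 -0.0471  0.1976] [-0.68 -2.72 -0.9 ]
(-62, 120, 18) [ 0.6093 -0.0743  0.1886] [-0.68 -2.72 -0.9 ]
(-37, 112, 18) [ 0.6032 -0.0985  0.1806] [-0.61 -2.42 -0.8 ]
(-34, 104, 25) [ 0.6002 -0.1105  0.1883] [-0.3  -1.2   0.77]
(-32, 97, 31) [ 0.5974 -0.1217  0.1938] [-0.28 -1.11  0.55]
(-33, 91, 37) [ 0.595  -0.1311  0.1992] [-0.24 -0.95  0.54]
(-34, 86, 43) [ 0.5923 -0.1417  0.2045] [-0.27 -1.06  0.53]
(-34, 81, 49) [ 0.5892 -0.1542  0.2084] [-0.31 -1.25  0.4 ]
(-34, 77, 55) [ 0.5859 -0.1675  0.212 ] [-0.34 -1.33  0.36]
```

```bash
python3 -m creep '[[[1,0.4,-0.4,0,2.9,-0.7,0],[1,0.6,-1,0,4.85,-1.2,0],[1,0,-1.3,0,4.85,-1.2,0],[1,0,-1,-0.2,3.9,-1,0],[1,-0.2,-0.4,-1.3,0,0,0],[1,0,-0.3,-1.4,0,0,0],[1,0,0,0,0,0,0]]]' 110
python3 - <<'E'
from h import *
from scipy.spatial.transform import Rotation as R
s=get_state();q=s['ee_rot'];print(s['qpos'].round(3),R.from_quat(np.r_[q[1:],q[0]]).as_matrix().round(3))
snap('top','t7.png');snap('scene','s7.png')
for c in('top','scene'):
  for n in('scoop_grip','scoop_middle','scoop_lip'):
    for r in landmark_of(n,c): 
      w=c2w(c,r['location'])
      if w[2]>.1: print(c,n,w.round(4),r['confidence'])
p=np.load('pics/s7.png.npz')['p'];t=np.load('pics/t7.png.npz')['p']
a=cv2.resize(p[120:260,110:270],None,fx=2.5,fy=2.5,interpolation=3);b=cv2.resize(t[130:270,300:460],None,fx=2.5,fy=2.5,interpolation=3)
cv2.imwrite('pics/c7.png',np.hstack([a,b])[:,:,::-1])
E
```

```text
t: 13.35
ee_pos: [0.6237, -0.02, 0.2057]
ee_rot: [0.043, 0.783, 0.618, -0.056]
wrist_force: [0.4, 0.2, -3.0]
finger_gap: 0.0124
[ 0.019  0.432  1.463 -0.142  1.287  0.296] [[ 0.23   0.973 -0.035]
 [ 0.963 -0.233 -0.136]
 [-0.141 -0.003 -0.99 ]]
top scoop_grip [ 0.6225 -0.0219  0.2232] 0.73
top scoop_middle [ 0.6144 -0.0662  0.183 ] 0.83
top scoop_middle [ 0.6217 -0.0764  0.1732] 0.55
top scoop_lip [ 0.5914 -0.1543  0.135 ] 0.82
scene scoop_grip [ 0.6279 -0.0186  0.2193] 0.73
scene scoop_middle [ 0.6105 -0.0652  0.1766] 0.58
scene scoop_lip [ 0.591  -0.1516  0.1403] 0.76
```

View pics/c7.png

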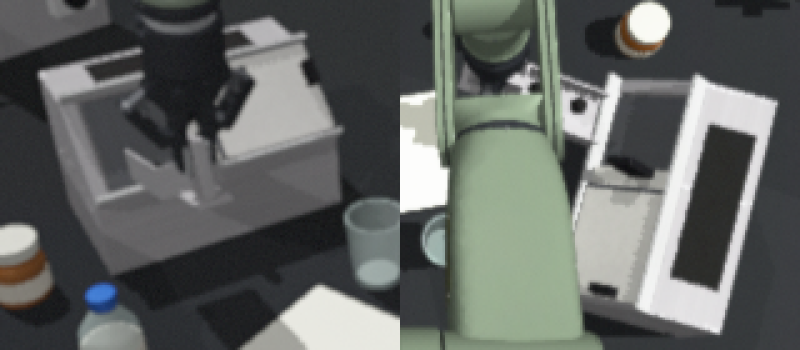

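```bash
python3 -m creep '[[[1,-0.34,-1.36,-0.45,0,0,0],[1,-0.34,-1.36,-0.45,0,0,0],[1,-0.34,-1.36,-0.45,0,0,0],[1,-0.34,-1.36,-0.45,0,0,0],[1,0,0,0,0,0,0]]]' 110; python3 -m creep '[[[1,-0.3,-1.2,-0.4,0,0,0],[1,-0.3,-1.2,-0.4,0,0,0],[1,0,0,0,0,0,0]]]' 110
```

```text
t: 14.25
ee_pos: [0.6106, -0.076, 0.1888]
ee_rot: [0.044, 0.784, 0.617, -0.055]
wrist_force: [-1.0, 1.0, -1.9]
finger_gap: 0.013
t: 14.55
ee_pos: [0.6051, -0.099, 0.1809]
ee_rot: [0.044, 0.783, 0.618, -0.055]
wrist_force: [1.1, 1.6, -1.9]
finger_gap: 0.0121
```

```bash
python3 -m creep '[[[1,-0.3,-1.2,0.7,6.8,-1.7,0],[1,-0.28,-1.1,0.55,5.8,-1.5,0],[1,-0.24,-0.95,0.54,5.8,-1.5,0],[1,-0.27,-1.05,0.53,5.8,-1.5,0],[1,-0.31,-1.25,0.4,5.8,-1.5,0],[1,-0.34,-1.33,0.36,5.8,-1.5,0],[1,0,0,0,0,0,0],[1,0,0,0,0,0,0],[1,0,0,0,0,0,0]]]' 110
python3 - <<'E'
from h import *
from scipy.spatial.transform import Rotation as R
s=get_state();q=s['ee_rot'];print(s['qpos'].round(3),R.from_quat(np.r_[q[1:],q[0]]).as_matrix().round(3))
snap('top','t8.png');snap('scene','s8.png')
for c in('top','scene'):
  for n in('scoop_grip','scoop_middle','stopper1_center'):
    for r in landmark_of(n,c): 
      w=c2w(c,r['location'])
      print(c,n,w.round(4),r['confidence'])
p=np.load('pics/s8.png.npz')['p'];t=np.load('pics/t8.png.npz')['p']
a=cv2.resize(p[120:260,110:270],None,fx=2.5,fy=2.5,interpolation=3);b=cv2.resize(t[130:270,300:460],None,fx=2.5,fy=2.5,interpolation=3)
cv2.imwrite('pics/c8.png',np.hstack([a,b])[:,:,::-1])
E
```

```text
t: 15.45
ee_pos: [0.5882, -0.1648, 0.2123]
ee_rot: [-0.15, 0.76, 0.6, 0.2]
wrist_force: [1.6, 2.4, -3.2]
finger_gap: 0.0129
[-0.537  0.448  1.515  0.496  1.358 -0.455] [[ 0.2    0.972  0.123]
 [ 0.852 -0.234  0.468]
 [ 0.484  0.011 -0.875]]
top scoop_grip [0.1386 0.2714 0.0405] 0.92
top scoop_grip [0.3261 0.514  0.0569] 0.83
top scoop_middle [0.3314 0.5985 0.0251] 0.78
top scoop_middle [0.1743 0.3264 0.0161] 0.74
top scoop_middle [ 0.5865 -0.188   0.1665] 0.65
scene scoop_grip [0.3216 0.5152 0.0612] 0.87
scene scoop_grip [0.1393 0.271  0.0407] 0.64
scene scoop_grip [ 0.5861 -0.1708  0.2222] 0.62
scene scoop_grip [ 0.75   -0.019  -0.0032] 0.59
scene scoop_middle [0.1757 0.3282 0.0172] 0.85
scene scoop_middle [ 0.5804 -0.1817  0.1585] 0.79
scene scoop_middle [0.3288 0.5996 0.0211] 0.6
scene scoop_middle [ 0.412   0.3622 -0.0016] 0.27
```

View pics/c8.png

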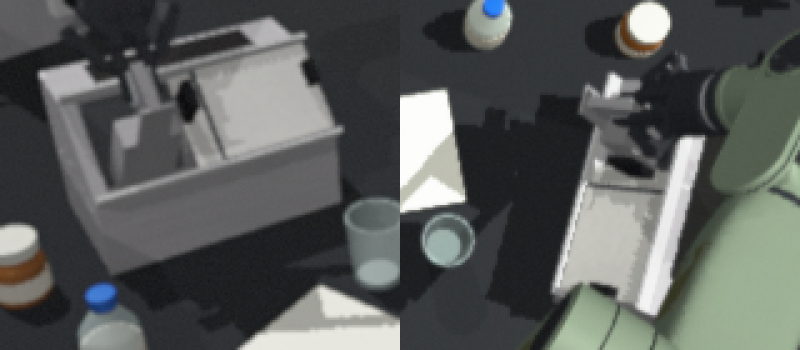

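```bash
python3 -m creep '[[[1,-0.37,-1.4,0.25,5.8,-1.5,0],[1,0,0,0,0,0,0],[1,0.05,0.2,-0.3,0,0,0],[1,-0.05,-0.2,0.3,0,0,0],[1,0.05,0.2,-0.3,0,0,0],[1,-0.05,-0.2,0.3,0,0,0],[1,0,0,0,0,0,0],[1,0,0,0,0,0,0]]]' 110
python3 - <<'E'
from h import *
snap('top','t9.png');snap('scene','s9.png')
p=np.load('pics/s9.png.npz')['p'];t=np.load('pics/t9.png.npz')['p']
a=cv2.resize(p[130:210,120:200],None,fx=5,fy=5,interpolation=3);b=cv2.resize(t[140:220,360:440],None,fx=5,fy=5,interpolation=3)
cv2.imwrite('pics/c9.png',np.clip(np.hstack([a,b])[:,:,::-1]*1.5,0,255))
E
```

```text
t: 16.65
ee_pos: [0.5846, -0.1801, 0.2153]
ee_rot: [-0.18, 0.749, 0.591, 0.24]
wrist_force: [-0.1, 2.7, -1.7]
finger_gap: 0.0127[ WARN:0@2.023] global loadsave.cpp:1063 imwrite_ Unsupported depth image for selected encoder is fallbacked to CV_8U.
```

View pics/c9.png

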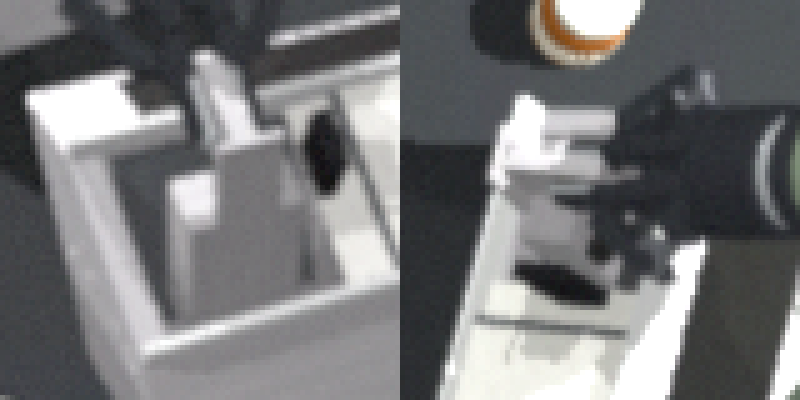

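```bash
python3 -m creep '[[[1,0.12,0.48,0.87,0,0,0],[1,0.24,0.97,1.73,0,0,0],[1,0.24,0.97,1.73,0,0,0],[1,0.24,0.97,1.73,0,0,0],[1,0.24,0.97,1.73,0,0,0],[1,0.24,0.97,1.73,0,0,0],[1,0.24,0.97,1.73,0,0,0],[1,0.24,0.97,1.73,0,0,0],[1,0,0,0,0,0,0]]]' 110
python3 - <<'E'
from h import *
snap('top','t10.png');snap('scene','s10.png')
for c in('top','scene'):
  for n in('shutter_pull','flap_middle','stopper1_center','scoop_lip'):
    for r in landmark_of(n,c): 
      w=c2w(c,r['location'])
      print(c,n,w.round(4),r['confidence'])
p=np.load('pics/s10.png.npz')['p'];t=np.load('pics/t10.png.npz')['p']
a=cv2.resize(p[100:240,110:270],None,fx=2.5,fy=2.5,interpolation=3);b=cv2.resize(t[130:270,300:460],None,fx=2.5,fy=2.5,interpolation=3)
cv2.imwrite('pics/c10.png',np.hstack([a,b])[:,:,::-1])
E
```

```text
t: 17.65
ee_pos: [0.6034, -0.1072, 0.348]
ee_rot: [-0.177, 0.748, 0.592, 0.242]
wrist_force: [0.6, -0.3, -1.5]
finger_gap: 0.013
top shutter_pull [ 0.5236 -0.1767  0.1827] 0.61
top flap_middle [ 0.5731 -0.2159  0.1424] 0.72
top flap_middle [ 0.5889 -0.1598  0.2008] 0.45
top stopper1_center [ 0.4859 -0.2439  0.0038] 0.66
top scoop_lip [0.2215 0.4074 0.005 ] 0.88
top scoop_lip [0.3426 0.7309 0.0086] 0.82
top scoop_lip [ 0.5943 -0.1592  0.2034] 0.63
scene shutter_pull [ 0.5264 -0.1772  0.1887] 0.73
scene shutter_pull [ 0.5788 -0.1751  0.1024] 0.22
scene flap_middle [ 0.5734 -0.2181  0.1445] 0.92
scene scoop_lip [0.2236 0.4014 0.0052] 0.91
scene scoop_lip [ 0.5912 -0.1582  0.2017] 0.84
scene scoop_lip [0.3425 0.7314 0.0026] 0.72
scene scoop_lip [ 0.4122  0.363  -0.0006] 0.43
```

View pics/c10.png

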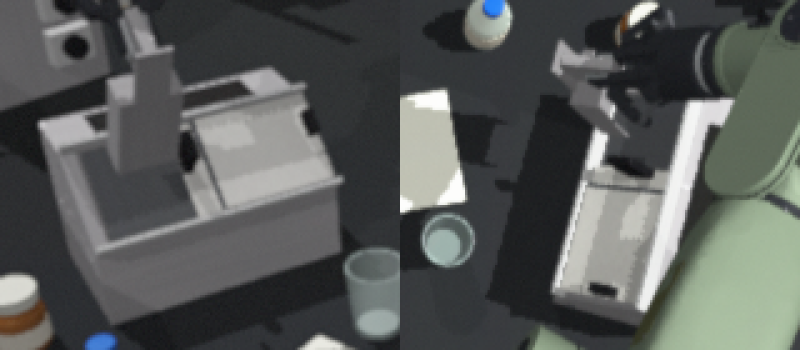

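```bash
python3 -m creep '[[[1,0,2,0,-3.5,0.9,0],[1,0,3,0,-7,1.75,0],[1,0,3,0,-7,1.75,0],[1,0,3,0,-7,1.75,0],[1,0,3,0,-7,1.75,0],[1,0,3,-1,-7,1.75,0],[1,0,3,-2,-7,1.75,0],[1,-0.5,3,-3,-7,1.75,0],[1,-0.5,3,-3,-5,1.25,3],[1,-0.5,3,-3,0,0,4],[1,-0.5,2,-2.5,0,0,4],[1,-0.5,1,-1,0,0,2.5]]]' 110
python3 -m creep '[[[1,-0.2,0.4,0,0,0,0],[1,0,0,0,0,0,0]]]' 110
python3 - <<'E'
from h import *
from scipy.spatial.transform import Rotation as R
s=get_state();q=s['ee_rot'];A=R.from_quat(np.r_[q[1:],q[0]])
B=R.from_quat([.69,.691,-.15,.154]);print(np.degrees((B*A.inv()).as_rotvec()).round(2), (np.array([.572,.220,.0365])-s['ee_pos'])*100)
snap('top','t11.png');snap('scene','s11.png')
for c in('top','scene'):
  for n in('scoop_grip','scoop_lip','scoop_middle','stopper1_center'):
    for r in landmark_of(n,c): 
      w=c2w(c,r['location'])
      print(c,n,w.round(4),r['confidence'])
E
```

```text
t: 19.35
ee_pos: [0.5756, 0.2149, 0.1857]
ee_rot: [0.147, 0.688, 0.695, -0.15]
wrist_force: [-0.3, -0.7, -2.5]
finger_gap: 0.0129
t: 19.55
ee_pos: [0.5757, 0.217, 0.19]
ee_rot: [0.149, 0.69, 0.693, -0.148]
wrist_force: [0.2, -0.0, -2.0]
finger_gap: 0.013
[-0.57 -0.27 -0.11] [ -0.36629903   0.30073474 -15.35152518]
top scoop_grip [0.5741 0.2204 0.2054] 0.97
top scoop_grip [0.3258 0.5144 0.0553] 0.6
top scoop_lip [0.3413 0.7277 0.008 ] 0.98
top scoop_lip [0.5742 0.0674 0.1616] 0.78
top scoop_lip [0.2275 0.4078 0.0084] 0.73
top scoop_middle [0.5789 0.1617 0.1841] 0.98
scene scoop_grip [0.579  0.2239 0.2035] 0.9
scene scoop_grip [0.1407 0.2731 0.0405] 0.87
scene scoop_grip [0.3207 0.5155 0.0593] 0.6
scene scoop_lip [0.2216 0.3972 0.0054] 0.94
scene scoop_lip [0.3425 0.7293 0.0031] 0.85
scene scoop_lip [0.5735 0.0671 0.1619] 0.62
scene scoop_middle [0.3303 0.6012 0.0233] 0.93
scene scoop_middle [0.5759 0.1632 0.171 ] 0.81
scene scoop_middle [0.1742 0.327  0.0162] 0.57
scene stopper1_center [ 0.7489 -0.02   -0.0021] 0.51
```

View pics/s11.png

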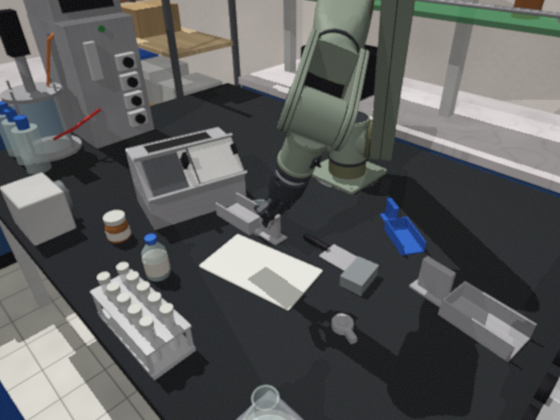

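View pics/t11.png

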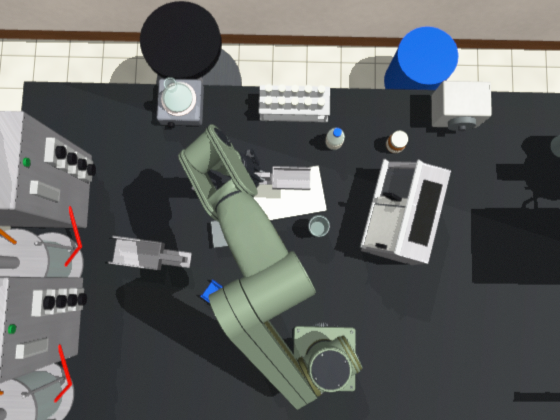

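The pan is empty and the flap is shut. Next I lower the scoop to its place on the board.

```bash
python3 -m creep '[[[1,-0.2,0.1,-2,-1.3,0,0],[1,-0.2,0.1,-4,0,0,0],[1,0,0.1,-4,0,0,0],[1,0,0,-2.5,0,0,0],[1,0,0,-1,0,0,0],[1,0,0,-0.6,0,0,0],[1,0,0,0,0,0,0]]]' 110
python3 -m creep '[[[1,0,0,-0.5,0,0,0],[1,0,0,-0.3,0,0,0],[1,0,0,0,0,0,0]]]' 110
```

```text
t: 20.75
ee_pos: [0.5716, 0.2195, 0.0484]
ee_rot: [0.157, 0.688, 0.691, -0.157]
wrist_force: [0.5, 0.4, -2.9]
finger_gap: 0.0127
t: 21.05
ee_pos: [0.5717, 0.2194, 0.041]
ee_rot: [0.157, 0.688, 0.691, -0.156]
wrist_force: [-0.3, -0.1, -2.6]
finger_gap: 0.013
```

```bash
python3 -m creep '[[[1,0,0,-0.3,0,0,0],[1,0,0,-0.2,0,0,0],[1,0,0,0,0,0,0]]]' 110
```

```text
t: 21.35
ee_pos: [0.5717, 0.2193, 0.0358]
ee_rot: [0.157, 0.688, 0.691, -0.156]
wrist_force: [0.7, -0.1, -3.0]
finger_gap: 0.0123
```

```bash
python3 -m creep '[[[1,0,0,-0.2,0,0,0],[1,0,0,-0.1,0,0,0],[1,0,0,0,0,0,0]]]' 110
python3 - <<'E'
from h import *
snap('scene','s12.png')
p=np.load('pics/s12.png.npz')['p'];cv2.imwrite('pics/c12.png',cv2.resize(p[190:310,180:340],None,fx=4.5,fy=4.5,interpolation=3)[:,:,::-1])
for n in('scoop_grip','scoop_lip'):
    for r in landmark_of(n,'scene'): print(n,c2w('scene',r['location']).round(4),r['confidence'])
E
```

```text
t: 21.65
ee_pos: [0.5718, 0.2192, 0.0356]
ee_rot: [0.158, 0.688, 0.691, -0.156]
wrist_force: [-3.9, 0.1, 10.8]
finger_gap: 0.0126
scoop_grip [0.573  0.2258 0.0483] 0.92
scoop_grip [0.1377 0.2717 0.0394] 0.77
scoop_grip [0.3226 0.5121 0.0609] 0.71
scoop_lip [0.2257 0.4028 0.0058] 0.86
scoop_lip [0.3384 0.7322 0.001 ] 0.77
scoop_lip [0.5712 0.0703 0.0132] 0.65
scoop_lip [0.554  0.4258 0.0017] 0.59
```

View pics/c12.png

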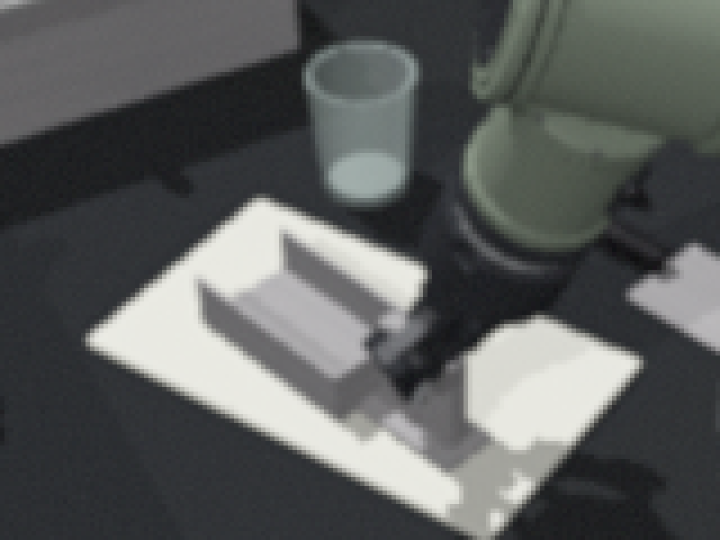

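The scoop is down on the board, level and empty. I release it and retreat along the tool axis.

```bash
python3 -m creep '[[[1,0,0,0.2,0,0,0],[0.6,0,0,0,0,0,0],[0.2,0,0,0,0,0,0],[-0.3,0,0,0,0,0,0],[-0.3,0,0,0,0,0,0],[-0.3,0,0,0,0,0,0],[-0.3,0,0,0,0,0,0]]]' 40;python3 -m creep '[[[-0.3,0,0.42,0.9,0,0,0],[-0.3,0,0.84,1.8,0,0,0],[-0.3,0,1.2,2.7,0,0,0],[-0.3,0,1.2,2.7,0,0,0],[-0.3,0,1.2,2.7,0,0,0],[-0.3,0,1.2,2.7,0,0,0],[-0.3,0,1.2,2.7,0,0,0],[-0.3,0,2,3,0,0,0],[-0.3,0,2,3,0,0,0],[-0.3,0,0,0,0,0,0],[-0.3,0,0,0,0,0,0]]]' 40
python3 - <<'E'
from h import *
snap('top','t13.png');snap('scene','s13.png')
for c in('top','scene'):
  for n in('scoop_grip','scoop_lip','shutter_pull','flap_middle','beaker','sample_bottle','reagent_jar','spatula','stopper_case','pipe_clamp','stopper1_center'):
    for r in landmark_of(n,c)[:2]: print(c,n,c2w(c,r['location']).round(3),r['confidence'])
E
```

```text
t: 22.5
ee_pos: [0.5716, 0.2193, 0.0346]
ee_rot: [0.157, 0.688, 0.691, -0.157]
wrist_force: [0.2, 0.3, 0.2]
finger_gap: 0.0554
t: 23.6
ee_pos: [0.5714, 0.3324, 0.2573]
ee_rot: [0.157, 0.688, 0.691, -0.156]
wrist_force: [-0.2, -1.1, -1.3]
finger_gap: 0.0556
top scoop_grip [0.326 0.516 0.054] 0.85
top scoop_grip [0.57  0.221 0.048] 0.63
top scoop_lip [0.57  0.066 0.006] 0.91
top scoop_lip [0.344 0.729 0.007] 0.6
top shutter_pull [ 0.523 -0.183  0.186] 0.51
top flap_middle [ 0.57  -0.217  0.142] 0.58
top beaker [ 0.438  0.028 -0.002] 0.9
top beaker [0.574 0.163 0.03 ] 0.67
top sample_bottle [ 0.749 -0.025 -0.001] 0.63
top reagent_jar [ 0.74  -0.238  0.   ] 0.6
top spatula [ 0.38   0.232 -0.001] 0.49
top stopper_case [ 0.524 -0.178  0.187] 0.42
top stopper1_center [ 0.741 -0.235 -0.   ] 0.67
scene scoop_grip [0.138 0.275 0.04 ] 0.81
scene scoop_grip [0.324 0.513 0.063] 0.64
scene scoop_lip [0.228 0.401 0.006] 0.92
scene scoop_lip [0.341 0.736 0.003] 0.59
scene shutter_pull [ 0.527 -0.177  0.186] 0.68
scene shutter_pull [ 0.741 -0.235 -0.   ] 0.34
scene flap_middle [ 0.571 -0.221  0.147] 0.72
scene flap_middle [ 0.488 -0.249 -0.002] 0.37
scene beaker [ 0.438  0.028 -0.002] 0.66
scene beaker [0.57  0.168 0.015] 0.46
scene sample_bottle [ 0.748 -0.02  -0.002] 0.92
scene reagent_jar [ 0.582 -0.174  0.1  ] 0.6
scene reagent_jar [ 0.741 -0.237 -0.   ] 0.59
scene spatula [0.566 0.166 0.021] 0.63
scene spatula [ 0.376  0.232 -0.003] 0.56
scene stopper_case [ 0.41   0.364 -0.003] 0.81
scene stopper_case [ 0.751 -0.019 -0.001] 0.37
scene pipe_clamp [ 0.555  0.426 -0.001] 0.68
scene pipe_clamp [ 0.58  -0.177  0.1  ] 0.65
```

View pics/s13.png

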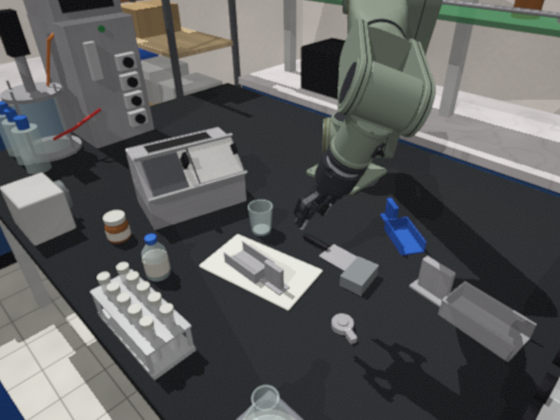

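View pics/t13.png

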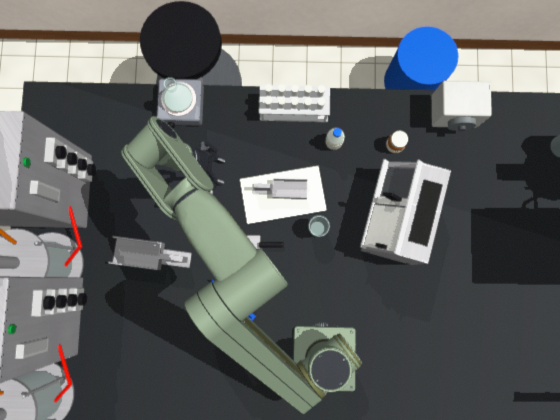

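```bash
python3 -c "
from rig import *
print(hand_in())"
```

```text
the job is handed in; nothing more can be done
None
```

I emptied the scoop into the waste station, put it back on the white board, and handed the job in at about 24 s of the 69 s allowed.

- **Shutter:** I pushed it with closed fingers until it hit its stop. The force rose to about 9 N with no further travel, and the tab measured station y of about 20 mm, against 21 mm expected when fully open. It was still open at the last check.
- **Pouring:** I pinched the small steel scoop's handle, pushed the flap in with its lip, then tipped it to about 60° inside the opening. I held and jogged it there before drawing it out.
- **Last checks:**
  - The flap is back in the face at its shut position.
  - The pan is empty, and no stoppers show on the bench.
  - The scoop is upright on the board, within about 5 mm of where it started.
  - The bystanders are within about 4 mm of their first positions, which is within the measuring error.

**Not confirmed:** I could not see inside the bin. That all three stoppers are in it is inferred from the empty pan and the clear bench.

The networks also gave a few spurious low-confidence hits, for example "stopper" at the bottle and the jar. I dismissed those against the pictures.

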